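# Make up the breakfast caddy and the coffee caddy

### The job

Make up the two caddies on the worktop: in the three-bay caddy stand the egg cup in the middle bay with the salt shaker and the jam jar (the short jar) in the bays either side of it, and in the two-bay caddy stand the coffee jar (the tall jar) and the milk jug, one to a bay, either way round. Set each thing down upright on the floor of its bay without dropping it, and leave the pepper mill, the butter dish and the utensil pot where they are.

Things in the scene. Friction and masses are not known exactly. Their poses are not given: they have to be found in the camera images.
- long_caddy: Low open plywood caddy, three square bays in a row, loose, 0.8 kg. Outside 88 mm wide (x), 252 long (y, along the row). Floor 6 mm thick; walls 6 thick, tops 22 mm above the worktop, end walls 32. Bays 76 x 76 inside, centres on its y axis at y = -82, 0 and +82 mm. Origin: centre of its underside; z up. Row within about 15 degrees of world y.
- short_caddy: Low open plywood caddy, two square bays in a row, loose, 0.8 kg. Outside 88 mm wide (x), 170 long (y, along the row). Floor 6 mm thick; walls 6 thick, tops 22 mm above the worktop, end walls 32. Bays 76 x 76 inside, centres on its y axis at y = -41 and +41 mm. Origin: centre of its underside; z up. Row within about 15 degrees of world y.
- egg_cup: White ceramic egg cup, 62 mm tall: foot 44 mm across, narrow stem, open cup 48 mm across with straight outside from 40 mm up to the rim (grip there). About 90 g. Origin: centre of its underside; z up. Round.
- salt_shaker: Salt shaker, 80 mm tall: straight clear glass body 40 mm across up to 58 mm, domed steel top. About 120 g. Origin: centre of its underside; z up. Round.
- jam_jar: Small squat jam jar of amber glass with a steel lid and no label, 50 mm across at the body, 55 mm tall: the shorter of the two jars. About 150 g. Origin: centre of its underside; z up. Round.
- coffee_jar: Coffee jar of amber glass with a black plastic lid and a paper label round it, 56 mm across at the body, 85 mm tall: the taller of the two jars. About 220 g. Origin: centre of its underside; z up. Round.
- milk_jug: White ceramic open milk jug, 54 mm across (52 at the foot), 70 mm tall, straight-sided; a small loop handle at its +y side reaches 50 mm from the axis between 20 and 62 mm height, a small lip at -y reaches 34 mm. Starts with the handle within about 35 degrees of the robot's left (+y). Grip it across its x axis. About 180 g. Origin: centre of its underside; z up.
- pepper_mill: Bystander: dark turned-wood pepper mill, 46 mm across at the foot, 90 mm tall, loose, standing among the stock things. Not wanted in either caddy. Origin: centre of its underside; z up.
- butter_dish: Bystander: covered white ceramic butter dish, 100 x 170 mm (x, y), 69 mm tall, loose, to the robot's right. Origin: centre of its underside; z up.
- utensil_pot: Bystander: round steel pot 100 mm across, 130 mm tall, with kitchen utensils standing in it up to 310 mm high and about 60 mm off its axis, loose, to the robot's left. Origin: centre of its underside; z up.
Not all that is in view belongs to the job. Leave any black look-alike of the short_caddy alone.

How it is judged (in metres and radians):
At the end, for the whole second after the job is handed in: Each thing stands in the bay the goal names (pairs either way round): within 20 mm of the bay centre in caddy x and y, foot on the bay floor (2 to 11 mm above the caddy underside), upright within 0.12 rad, at rest (under 0.02 m/s), caddies level (x of egg_cup in the frame of long_caddy between -0.02 and 0.02 m and y of egg_cup in the frame of long_caddy between -0.02 and 0.02 m and z of egg_cup in the frame of long_caddy between 0.002 and 0.011 m and (((x of salt_shaker in the frame of long_caddy between -0.02 and 0.02 m and y of salt_shaker in the frame of long_caddy between 0.062 and 0.102 m and z of salt_shaker in the frame of long_caddy between 0.002 and 0.011 m) and (x of jam_jar in the frame of long_caddy between -0.02 and 0.02 m and y of jam_jar in the frame of long_caddy between -0.102 and -0.062 m and z of jam_jar in the frame of long_caddy between 0.002 and 0.011 m)) or ((x of salt_shaker in the frame of long_caddy between -0.02 and 0.02 m and y of salt_shaker in the frame of long_caddy between -0.102 and -0.062 m and z of salt_shaker in the frame of long_caddy between 0.002 and 0.011 m) and (x of jam_jar in the frame of long_caddy between -0.02 and 0.02 m and y of jam_jar in the frame of long_caddy between 0.062 and 0.102 m and z of jam_jar in the frame of long_caddy between 0.002 and 0.011 m))) and (((x of coffee_jar in the frame of short_caddy between -0.02 and 0.02 m and y of coffee_jar in the frame of short_caddy between 0.021 and 0.061 m and z of coffee_jar in the frame of short_caddy between 0.002 and 0.011 m) and (x of milk_jug in the frame of short_caddy between -0.02 and 0.02 m and y of milk_jug in the frame of short_caddy between -0.061 and -0.021 m and z of milk_jug in the frame of short_caddy between 0.002 and 0.011 m)) or ((x of coffee_jar in the frame of short_caddy between -0.02 and 0.02 m and y of coffee_jar in the frame of short_caddy between -0.061 and -0.021 m and z of coffee_jar in the frame of short_caddy between 0.002 and 0.011 m) and (x of milk_jug in the frame of short_caddy between -0.02 and 0.02 m and y of milk_jug in the frame of short_caddy between 0.021 and 0.061 m and z of milk_jug in the frame of short_caddy between 0.002 and 0.011 m))) and angle between each of egg_cup, salt_shaker, jam_jar, coffee_jar, milk_jug, long_caddy, short_caddy's own z axis and vertical below 0.12 rad and linear speed of each of egg_cup, salt_shaker, jam_jar, coffee_jar, milk_jug, long_caddy, short_caddy below 0.02 m/s); the robot touches nothing.
It fails at once if one of the five things is dropped (falls free, out of the fingers, from more than about 4 cm) ((linear speed of egg_cup above 0.9 m/s and contact force between egg_cup and the fingers below 0.05 N) or (linear speed of salt_shaker above 0.9 m/s and contact force between salt_shaker and the fingers below 0.05 N) or (linear speed of jam_jar above 0.9 m/s and contact force between jam_jar and the fingers below 0.05 N) or (linear speed of coffee_jar above 0.9 m/s and contact force between coffee_jar and the fingers below 0.05 N) or (linear speed of milk_jug above 0.9 m/s and contact force between milk_jug and the fingers below 0.05 N)).
It fails at once if the pepper mill is moved more than 25 mm or tipped (distance of pepper_mill from where it was at the start of the episode above 0.025 m or angle between pepper_mill's own z axis and vertical above 0.35 rad).
It fails at once if the butter dish is moved more than 25 mm or tipped (distance of butter_dish from where it was at the start of the episode above 0.025 m or angle between butter_dish's own z axis and vertical above 0.35 rad).
It fails at once if the utensil pot is moved more than 25 mm or tipped (distance of utensil_pot from where it was at the start of the episode above 0.025 m or angle between utensil_pot's own z axis and vertical above 0.35 rad).
It also fails if it takes over 134 s, if anything falls off the work surface, if the arm or the gripper's body presses on something with over 40 N, if the wrist force passes 120 N, or if a joint passes its speed limit or range.

### The arm

A 6-joint arm with a two-finger parallel gripper is mounted at the origin on the work surface. World frame = base frame: x ahead of the robot, y to its left, z up, the work surface at z = 0. Lengths are in mm, angles in degrees, forces in N, time in s.
With the tool pointing down it reaches from about 350 to 850 mm from the base axis. Payload 8.1 kg.
Tool frame: the origin (TCP) lies between the finger pads; the fingertips stand 19 mm ahead of it and the grasp point (between the pads) is the TCP (nose_length is the distance from the TCP to the fingertips, in mm); y points along the fingers, x is the direction in which the jaws open and shut, and the axes are right-handed (so a half turn about y gives the same grasp; the last joint's range is limited). The gripper opens to 85 mm and grips with 20 to 120 N. Pads are 22 mm wide; open, the fingers measure 114 mm over their backs; the gripper's body (76 mm by 85 mm) begins 54 mm behind the grasp point. The pads swing forward as they close: fully open they stand 13 mm farther back than shut.
Start: joints at [-71.585, 7.471, 85.268, -0, 87.261, -4.893], TCP at [237.423, -551.031, 250.292] pointing down, gripper open.
Joint ranges: [-169.43, 169.43], [-51.17, 129.36], [1.28, 143.12], [-76.62, 256.62], [0, 156.53], [-152.29, 152.29]. Speed limits (degrees/s): [136.94, 136.94, 159.86, 180, 180, 180].

### API

Orientations are given as [roll, pitch, yaw] about the fixed x, y, z axes, in that order (R = Rz(yaw) Ry(pitch) Rx(roll)).
In Python, from bench import sense, snapshot, camera_info, hand_in, nose_length gives the robot as it stands.
- The arm moves only by the tool arm_command, never from a script. Its argument "commands" is a list of rows, each a list of 3 entries, a list of its own where there are three numbers: the opening in per cent of the stroke, from 0 (shut) to 100 (fully open), then the shift along the world's x, y, z in units of 30 mm (1.0 is 30 mm), then the turn, a rotation vector about the world's x, y, z in degrees. A call has 1 to 5 rows; each row shifts and turns the pose as measured when the row begins; what a row does not reach is not made up. A row lasts 1/12 s, in which the tool goes at most 41.7 mm and 7.16 degrees, less where a joint would pass 70% of its speed; a pose out of reach is approached as far as the arm can. A call is refused whole if a number of a shift passes 1 or a number of a turn 7.16, either way. A call with a gripper value outside its range is refused whole. The fingers move at their own pace and stop on an object; "force" is the grip in N (left out, the last holds). Time passes only in rows, so rows that do not move let the fingers close. It gives the time, the measured TCP pose, the force and the opening at its end, in the units of the state.
- sense(): the state, without advancing time (a new reading comes with each control period).
- snapshot(name): name is "side" or "top"; returns the picture (400x640x3 uint8, blue, green, red); there is no depth.
- camera_info(name): a dict with "fx", "fy", "cx", "cy" (pixels), "rvec" (rotation vector, rad) and "tvec" (3), from world to camera coordinates, as OpenCV has them. Camera axes: x right, y down, z forward; pixel columns grow to the right and rows downward; lengths in mm; the calibration is good to about 2 mm. A picture is of the moment at which its call begins. camera_info takes no time and is no camera call.
- hand_in(): hands the job in, once; it reports no verdict.
The state is a dict: "time": time; "joint_pos": joint angles; "qd": joint speeds; "joint_efforts": joint torques, N m; "tool_pos": TCP position; "tcp_rot": TCP orientation; "ft_force": force on the tool from outside, world axes, zero at the start; "wrist_torque": the same for the moment, N m; "finger_gap": finger opening in mm.
Only numpy, scipy, OpenCV 4.12 (cv2) and the standard library are available. Lean on these libraries where they do the work, as an engineer would, in place of code of your own. Each camera call takes 0.05 s, during which the arm holds its last target. There are 200 camera calls.

## Working session

There is one attempt and no reset: what is moved stays moved. The work goes in short steps, Python scripts to look and compute and a tool call to move; the robot and the scene stay as the last step left them, time stands still between calls to the robot, and variables do not carry over. Pictures are saved under pics/ and viewed, about 12 in all and at most 16, crops included, and the job is handed in when it is done.

Besides the shell and the picture viewer there is one more tool, called by a JSON object that holds its "api" and its "payload". arm_command: Moves the arm, as the interface text tells. Its arguments: {"type":"object","properties":{"commands":{"type":"array"},"force":{"type":"number"}},"required":["commands"]}

```bash
mkdir -p pics; python3 - <<'E'
from bench import *
import cv2
for n in("top","side"):
    cv2.imwrite(f"pics/{n}0.png",snapshot(n)); print(n,camera_info(n))
s=sense();print(s["time"],s["tool_pos"],s["tcp_rot"],s["finger_gap"],s["ft_force"])
E
```

```text
top {'fx': 364.0915409319621, 'fy': 364.0915409319621, 'cx': 318.1873089241448, 'cy': 202.02470276039205, 'rvec': array([ 2.20116848, -2.00619   ,  0.21085864]), 'tvec': array([-20.34644873, 471.89448048, 989.46410594])}
side {'fx': 518.2624822740673, 'fy': 518.2624822740673, 'cx': 320.979875957501, 'cy': 194.4061122123385, 'rvec': array([ 0.20668755, -2.83561807,  1.24467517]), 'tvec': array([ 460.55765121,   80.7822136 , 1647.76816838])}
0.1 [ 237.27382277 -550.58754894  249.33766714] [-89.9923796    0.09642979 -66.6916351 ] 85.25360349517918 [ 0.5254833  -0.43931563 -0.42446298]
```

View pics/top0.png

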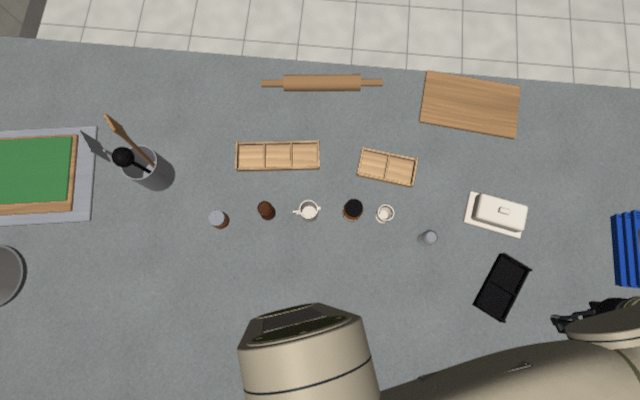

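View pics/side0.png

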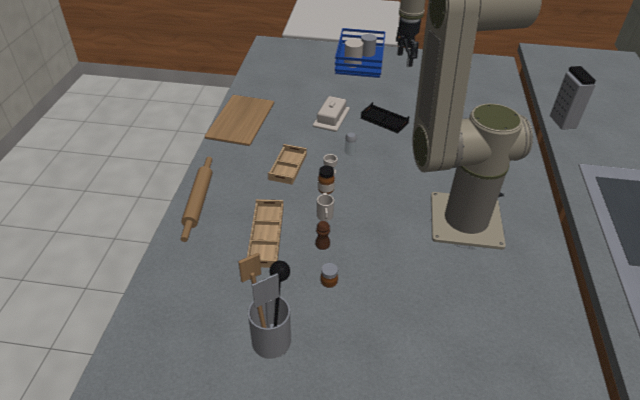

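The top view (right = -y, up = +x) shows these from left to right:
- jam jar, amber with a steel lid: (218,219)
- pepper mill: (265,210)
- milk jug, handle to the left: (308,210)
- coffee jar, black lid: (353,209)
- egg cup: (385,213)
- salt shaker: (430,237)

The long caddy is at (278,156) and the wooden short caddy at (387,167). The black decoy is at (502,287).

Possible mix-ups:
- jam jar (218,219), coffee jar (353,209) and mill (265,210)
- egg cup (385,213) and jug (308,210)
- salt shaker (430,237)
- wooden short caddy (387,167) and black decoy (502,287)

I'll check these choices in one close crop.

```bash
cat > h.py <<'E'
import numpy as np, cv2
from bench import *
def cast(name,uv,z):
    c=camera_info(name);R=cv2.Rodrigues(c["rvec"])[0];C=-R.T@c["tvec"]
    d=R.T@np.array([(uv[0]-c["cx"])/c["fx"],(uv[1]-c["cy"])/c["fy"],1.]);return (C+d*(z-C[2])/d[2])
def proj(name,p):
    c=camera_info(name);R=cv2.Rodrigues(c["rvec"])[0];q=R@np.array(p,float)+c["tvec"]
    return c["fx"]*q[0]/q[2]+c["cx"],c["fy"]*q[1]/q[2]+c["cy"]
E
python3 - <<'E'
from h import *
im=cv2.imread("pics/top0.png")
cr=im[130:250,200:450]
cv2.imwrite("pics/crop.png",cv2.resize(cr,None,fx=3.2,fy=3.2,interpolation=cv2.INTER_CUBIC))
hsv=cv2.cvtColor(im,cv2.COLOR_BGR2HSV)
# wood caddies: rotated rects of the blobs
m=cv2.inRange(hsv,(8,50,90),(25,200,255));m=cv2.morphologyEx(m,cv2.MORPH_CLOSE,np.ones((5,5)))
for c in cv2.findContours(m,0,2)[0]:
    if cv2.contourArea(c)>700:
        r=cv2.minAreaRect(c);print("wood",np.round(r[0],1),np.round(r[1],1),round(r[2],1))
        print(np.round([cast("top",p,22)[:2] for p in cv2.boxPoints(r)]),np.round(cast("top",r[0],22)))
E
```

```text
wood [387.1 166.7] [58.1 31. ] 11.5
[[ 567.  -79.]
 [ 664.  -91.]
 [ 643. -264.]
 [ 547. -249.]] [ 604. -171.   22.]
wood [276.9 155.2] [30.3 84.4] 88.6
[[643. 295.]
 [673.  40.]
 [578.  29.]
 [548. 280.]] [610. 161.  22.]
wood [ 38.5 174. ] [80. 77.] 90.0
[[ 600. 1012.]
 [ 621.  778.]
 [ 377.  720.]
 [ 356.  944.]] [486. 863.  22.]
wood [321.5  82. ] [ 16. 121.] 90.0
[[ 874.  243.]
 [ 910. -139.]
 [ 854. -142.]
 [ 819.  236.]] [864.  49.  22.]
wood [470.7 104.1] [99.7 53.5] 10.0
[[ 757. -255.]
 [ 940. -278.]
 [ 908. -587.]
 [ 728. -555.]] [ 832. -419.   22.]
```

View pics/crop.png

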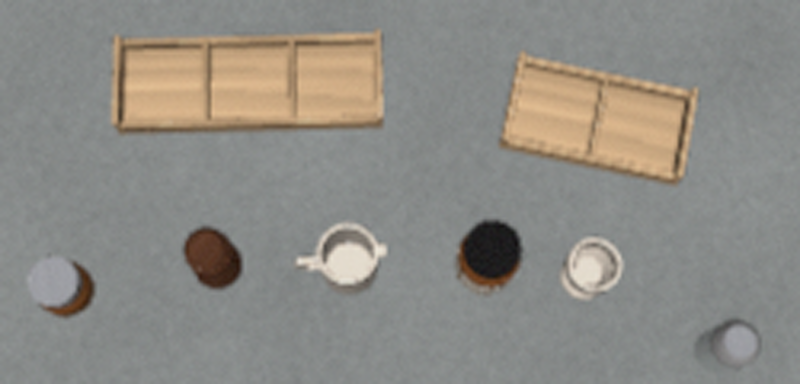

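```bash
python3 - <<'E'
from h import *
c=lambda x,y,z:cast("top",(x/3.2+200-.35,y/3.2+130-.35),z)
for n,x,y,z in [("jam",55,282,55),("mill",205,250,90),("jug",348,254,70),("handle",301,262,60),("coffee",491,250,85),("egg",594,265,62),("salt",740,342,76)]:
    p=c(x,y,z);print(n,p.round(1),end=' ');q=proj("side",p);print("side px top",np.round(q),"foot",np.round(proj("side",(p[0],p[1],0))))
for n,a,b,L in [("long",(115,37),(382,32),252),("short",(521,54),(697,90),170)]:
    A=c(*a,32);B=c(*b,32);d=(A-B)[:2];l=np.hypot(*d);d/=l;xx=np.array([d[1],-d[0]])
    ce=(A+B)[:2]/2-44*xx;th=np.degrees(np.arctan2(-d[0],d[1]))
    print(n,"len",l.round(1),"centre",ce.round(1),"yaw",th.round(1))
    for k in ([-82,0,82] if L>200 else [-41,41]): 
        b=ce+k*d;print("  bay",k,b.round(1),"side",np.round(proj("side",(*b,6))))
im=cv2.imread("pics/side0.png")[130:310,220:370]
cv2.imwrite("pics/scrop.png",cv2.resize(im,None,fx=3.3,fy=3.3,interpolation=cv2.INTER_CUBIC))
E
```

```text
jam [399.2 303.1  55. ] side px top [330. 267.] foot [329. 280.]
mill [433.5 169.3  90. ] side px top [324. 223.] foot [324. 244.]
jug [445.1  48.3  70. ] side px top [326. 199.] foot [325. 215.]
handle [436.   89.1  60. ] side px top [327. 211.] foot [326. 224.]
coffee [457.1 -74.3  85. ] side px top [327. 170.] foot [326. 189.]
egg [ 456.8 -166.9   62. ] side px top [330. 158.] foot [330. 172.]
salt [ 398.8 -291.9   76. ] side px top [351. 135.] foot [350. 151.]
long len 251.4 centre [609.4 159. ] yaw 6.4
  bay -82 [618.6  77.5] side [270. 214.]
  bay 0 [609.4 159. ] side [267. 233.]
  bay 82 [600.2 240.5] side [264. 254.]
short len 166.9 centre [ 603.6 -170.3] yaw -7.0
  bay -41 [ 598.7 -211. ] side [292. 158.]
  bay 41 [ 608.6 -129.6] side [285. 173.]
```

View pics/scrop.png

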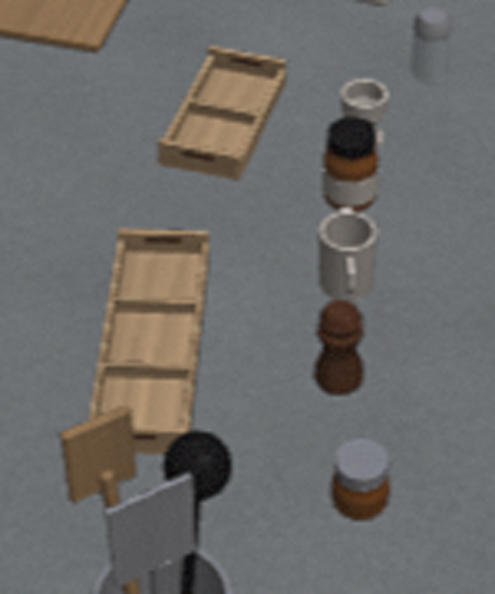

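The side crop agrees: its jam lid (330,268), coffee lid (327,170) and bay (269,212) match the projected top-view positions within about 2 px. The objects are identified, so I'm moving to the salt shaker first.

{"api": "arm_command", "payload": {"commands": [[100,[0.55,0.88,-0.17],[0,0,6.7]],[100,[0.55,0.88,-0.17],[0,0,6.7]],[100,[0.55,0.88,-0.17],[0,0,6.7]],[100,[0.55,0.88,-0.17],[0,0,6.7]],[100,[0.55,0.88,-0.17],[0,0,6.7]]], "force": 30}}

```text
time: 0.52
tool_pos: [317.4, -417.9, 220.9]
tcp_rot: [-90.0, 0.2, -32.5]
ft_force: [0.2, -0.4, 0.1]
finger_gap: 85.3
```

{"api": "arm_command", "payload": {"commands": [[100,[0.55,0.88,-0.17],[0,0,6.7]],[100,[0.55,0.88,-0.17],[0,0,6.7]],[100,[0.55,0.88,-0.17],[0,0,6.7]],[100,[0.55,0.88,-0.17],[0,0,6.7]],[100,[0.55,0.88,-0.17],[0,0,6.7]]]}}

```text
time: 0.93
tool_pos: [401.4, -277.9, 191.9]
tcp_rot: [-89.9, 0.3, 2.6]
ft_force: [0.1, 0.3, 0.0]
finger_gap: 86.1
```

```bash
python3 -c "
from bench import *
print(nose_length() if callable(nose_length) else nose_length)"
```

```text
19.0
```

{"api": "arm_command", "payload": {"commands": [[100,[0,-0.4,-0.9],[0,0,-1]],[100,[0,0,-1],[0,0,0]],[100,[0,0,-1],[0,0,0]],[100,[0,0,-0.8],[0,0,0]],[100,[0,0,0],[0,0,0]]]}}

```text
time: 1.35
tool_pos: [405.7, -281.5, 77.0]
tcp_rot: [-89.9, 0.1, 2.8]
ft_force: [0.2, 0.5, -0.8]
finger_gap: 85.5
```

```bash
python3 - <<'E'
from h import *
s=sense();print(s["tool_pos"],s["tcp_rot"])
a=cv2.resize(snapshot("top")[190:270,370:490],None,fx=3.2,fy=3.2,interpolation=2)
b=cv2.resize(snapshot("side")[90:170,310:430],None,fx=3.2,fy=3.2,interpolation=2)
cv2.imwrite("pics/c1.png",np.hstack([a,b]))
E
```

```text
[ 405.70761503 -281.46922729   77.03634138] [-89.89949992   0.14135226   2.82554638]
```

View pics/c1.png

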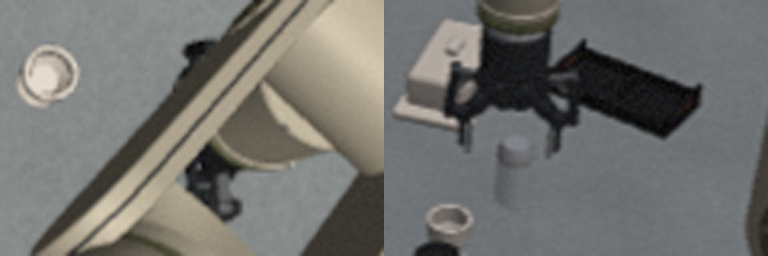

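The close view has the jaws straddling the shaker, with a side-view finger mid-point of about 508 and the shaker at 515. I'll correct by -7 in x and -10 in y, then lower and close.

{"api": "arm_command", "payload": {"commands": [[100,[-0.2,-0.35,-0.5],[0,0,-2]],[100,[0,0,-0.5],[0,0,0]],[100,[0,0,0],[0,0,0]],[0,[0,0,0],[0,0,0]],[0,[0,0,0],[0,0,0]]]}}

```text
time: 1.87
tool_pos: [406.5, -299.5, 61.7]
tcp_rot: [-90.6, -0.7, 0.7]
ft_force: [0.3, 0.9, -0.2]
finger_gap: 64.0
```

{"api": "arm_command", "payload": {"commands": [[0,[0,0,0],[0,0,0]],[0,[0,0,0],[0,0,0]],[0,[0,0,0],[0,0,0]],[0,[0,0,0],[0,0,0]],[0,[0,0,0],[0,0,0]]]}}

```text
time: 2.28
tool_pos: [409.1, -301.5, 67.2]
tcp_rot: [-90.9, -1.0, 0.7]
ft_force: [0.3, 0.5, -1.7]
finger_gap: 40.6
```

{"api": "arm_command", "payload": {"commands": [[0,[0,0,0],[0,0,0]]]}}

```text
time: 2.37
tool_pos: [409.2, -301.4, 67.3]
tcp_rot: [-90.9, -1.0, 0.7]
ft_force: [-0.6, 0.2, -0.9]
finger_gap: 40.8
```

```bash
python3 - <<'E'
from h import *
for i in range(4):
    b=snapshot("side");s=sense();print(s["time"],s["tool_pos"].round(1),s["tcp_rot"].round(2),s["finger_gap"].round(1),s["ft_force"].round(1),s["qd"].round(1))
print(proj("side",s["tool_pos"]))
cv2.imwrite("pics/c2.png",cv2.resize(b[100:170,310:400],None,fx=6,fy=6,interpolation=2))
E
```

```text
Traceback (most recent call last):
AttributeError: 'float' object has no attribute 'round'
```

```bash
cat >> h.py <<'E'
def st():
    s=sense();print(round(s["time"],2),np.round(s["tool_pos"],1),np.round(s["tcp_rot"],1),round(s["finger_gap"],1),np.round(s["ft_force"],1));return s
E
python3 - <<'E'
from h import *
for i in range(2): b=snapshot("side");s=st()
print(proj("side",s["tool_pos"]))
cv2.imwrite("pics/c2.png",cv2.resize(b[100:170,310:400],None,fx=6,fy=6,interpolation=2))
E
```

```text
2.47 [ 409.1 -301.4   67.2] [-90.9  -1.    0.7] 40.9 [-0.7 -0.7 -0.8]
2.52 [ 409.1 -301.3   67.1] [-90.9  -1.    0.7] 40.7 [-0.7 -0.2 -1.3]
(np.float64(348.288444677767), np.float64(134.77257135428593))
```

View pics/c2.png

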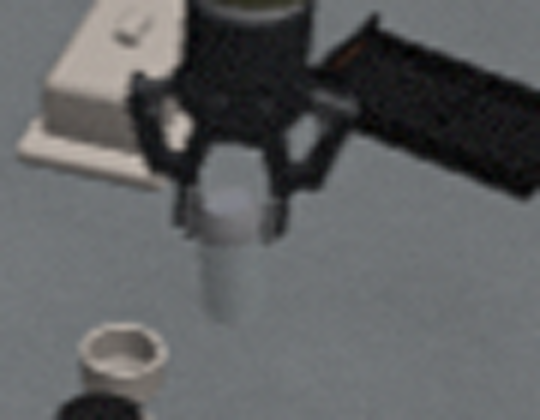

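The grip is too high: the fingertips are about 50 mm up the shaker, at crop row 235 with its foot at row 320. I'll open, lower and regrip, watching the motion row by row.

{"api": "arm_command", "payload": {"commands": [[100,[0,0,0],[0,0,0]],[100,[0,0,0],[0,0,0]],[100,[0,0,0],[0,0,0]],[100,[0,0,0],[0,0,0]],[100,[0,0,0],[0,0,0]]]}}

```text
time: 2.93
tool_pos: [409.1, -301.4, 67.0]
tcp_rot: [-90.9, -1.0, 0.7]
ft_force: [0.5, -0.2, 0.2]
finger_gap: 85.1
```

{"api": "arm_command", "payload": {"commands": [[100,[0,0.2,-0.4],[0.9,1,-0.7]]]}}

```text
time: 3.02
tool_pos: [410.3, -297.0, 57.3]
tcp_rot: [-90.2, -0.1, 0.0]
ft_force: [-0.7, -0.2, 1.1]
finger_gap: 85.3
```

{"api": "arm_command", "payload": {"commands": [[100,[0,0,0],[0,0,0]]]}}

```text
time: 3.1
tool_pos: [409.4, -295.7, 55.4]
tcp_rot: [-90.0, 0.0, -0.0]
ft_force: [-0.1, 0.1, -0.7]
finger_gap: 85.6
```

{"api": "arm_command", "payload": {"commands": [[100,[0,0,0],[0,0,0]]]}}

```text
time: 3.18
tool_pos: [409.6, -295.9, 55.6]
tcp_rot: [-90.1, -0.0, 0.0]
ft_force: [0.4, -0.2, -0.1]
finger_gap: 85.6
```

{"api": "arm_command", "payload": {"commands": [[100,[0,0.1,-0.35],[0,0,0]],[100,[0,0,0],[0,0,0]],[0,[0,0,0],[0,0,0]],[0,[0,0,0],[0,0,0]],[0,[0,0,0],[0,0,0]]]}}

```text
time: 3.6
tool_pos: [409.6, -293.1, 44.8]
tcp_rot: [-90.1, -0.1, 0.1]
ft_force: [-0.4, 0.6, 0.5]
finger_gap: 51.4
```

{"api": "arm_command", "payload": {"commands": [[0,[0,0,0],[0,0,0]],[0,[0,0,0],[0,0,0]],[0,[0,0,0],[0,0,0]]]}}

```text
time: 3.85
tool_pos: [409.5, -293.4, 45.2]
tcp_rot: [-90.2, -0.1, 0.1]
ft_force: [-0.3, 0.1, -0.8]
finger_gap: 39.9
```

{"api": "arm_command", "payload": {"commands": [[0,[0,0,0.5],[0,0,0]],[0,[0,0,0.7],[0,0,0]],[0,[0,0,0.9],[0,0,0]],[0,[0,0,0.9],[0,0,0]],[0,[0.2,0.3,0.6],[0,0,0]]]}}

```text
time: 4.27
tool_pos: [410.5, -281.2, 150.3]
tcp_rot: [-89.7, 0.5, -0.0]
ft_force: [0.6, -1.1, -0.5]
finger_gap: 39.7
```

{"api": "arm_command", "payload": {"commands": [[0,[0.3,0.5,0.2],[0,0,0.5]],[0,[0.5,0.9,0.2],[0,0,0.5]],[0,[0.58,1,0],[0,0,0.5]],[0,[0.58,1,0],[0,0,0.5]],[0,[0.58,1,0],[0,0,0.5]]]}}

```text
time: 4.68
tool_pos: [490.5, -151.3, 171.3]
tcp_rot: [-90.2, -0.2, 2.0]
ft_force: [1.5, -0.8, -0.5]
finger_gap: 39.7
```

{"api": "arm_command", "payload": {"commands": [[0,[0.58,1,0],[0,0,0.5]],[0,[0.58,1,0],[0,0,0.5]],[0,[0.58,1,0],[0,0,0.5]],[0,[0.58,1,0],[0,0,0.5]],[0,[0.58,1,0],[0,0,0.5]]]}}

```text
time: 5.1
tool_pos: [580.9, 7.0, 172.2]
tcp_rot: [-90.2, -0.3, 4.6]
ft_force: [-0.2, -1.0, -0.7]
finger_gap: 39.7
```

{"api": "arm_command", "payload": {"commands": [[0,[0.5,0.9,0],[0,0,0.5]],[0,[0.4,0.6,0],[0,0,0.5]],[0,[0,0,0],[0,0,0]],[0,[0,0,0],[0,0,0]]]}}

```text
time: 5.43
tool_pos: [611.0, 62.3, 171.3]
tcp_rot: [-90.1, -0.4, 6.1]
ft_force: [0.5, -1.1, -0.8]
finger_gap: 39.7
```

{"api": "arm_command", "payload": {"commands": [[0,[0.25,0.5,-0.4],[0,0,0]],[0,[0,0,-0.9],[0,0,0]],[0,[0,0,-0.9],[0,0,0]],[0,[0,0,-0.4],[0,0,0]],[0,[0,0,0],[0,0,0]]]}}

```text
time: 5.85
tool_pos: [618.8, 74.7, 93.0]
tcp_rot: [-90.2, -0.6, 6.0]
ft_force: [-0.4, -0.1, -1.0]
finger_gap: 40.1
```

```bash
python3 - <<'E'
from h import *
s=st()
a=cv2.resize(snapshot("top")[120:200,220:330],None,fx=3.5,fy=3.5,interpolation=2)
b=cv2.resize(snapshot("side")[160:240,230:310],None,fx=3.5,fy=3.5,interpolation=2)
cv2.imwrite("pics/c3.png",np.hstack([a,b]))
E
```

```text
5.85 [618.8  74.7  93. ] [-90.2  -0.6   6. ] 40.1 [-0.4 -0.1 -1. ]
```

View pics/c3.png

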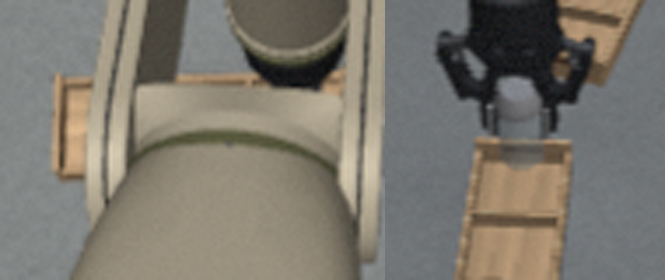

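The side view shows the shaker hanging over the far bay of the long caddy, centred between its walls (520 between 475 and 572). I'll lower it slowly.

{"api": "arm_command", "payload": {"commands": [[0,[0,0.07,-0.5],[0,0.6,0]],[0,[0,0,-0.5],[0,0,0]],[0,[0,0,-0.15],[0,0,0]],[0,[0,0,0],[0,0,0]]]}}

```text
time: 6.28
tool_pos: [624.4, 75.1, 67.2]
tcp_rot: [-90.2, -0.8, 5.9]
ft_force: [0.4, 0.4, -1.4]
finger_gap: 39.7
```

{"api": "arm_command", "payload": {"commands": [[0,[0,0,-0.1],[0,0,0]],[0,[0,0,-0.05],[0,0,0]]]}}

```text
time: 6.45
tool_pos: [625.4, 74.8, 64.2]
tcp_rot: [-90.2, -0.9, 5.8]
ft_force: [-0.9, -0.5, -0.9]
finger_gap: 39.7
```

{"api": "arm_command", "payload": {"commands": [[0,[-0.2,0.07,-0.2],[0,0.5,0]],[0,[-0.1,0,-0.12],[0,0.4,0]],[0,[0,0,0],[0,0,0]]]}}

```text
time: 6.7
tool_pos: [616.5, 77.0, 55.3]
tcp_rot: [-90.1, -0.1, 5.8]
ft_force: [0.1, -0.1, -1.2]
finger_gap: 39.6
```

{"api": "arm_command", "payload": {"commands": [[0,[0,0,-0.1],[0,0,0]],[0,[0,0,-0.1],[0,0,0]]]}}

```text
time: 6.87
tool_pos: [616.6, 77.2, 50.6]
tcp_rot: [-90.1, -0.1, 5.8]
ft_force: [-17.8, -2.4, 34.5]
finger_gap: 39.8
```

{"api": "arm_command", "payload": {"commands": [[0,[0,0,0.04],[0,0,0]],[60,[0,0,0],[0,0,0]],[100,[0,0,0],[0,0,0]],[100,[0,0,0],[0,0,0]],[100,[0,0,0],[0,0,0]]]}}

```text
time: 7.28
tool_pos: [617.5, 77.4, 52.6]
tcp_rot: [-90.1, -0.2, 5.9]
ft_force: [-0.6, -0.7, 0.1]
finger_gap: 84.1
```

{"api": "arm_command", "payload": {"commands": [[100,[0,0,0.4],[0,0,0]],[100,[0,0,0.7],[0,0,0]],[100,[0,0,0.9],[0,0,0]],[100,[0,0,0.9],[0,0,0]],[100,[-0.4,-0.7,0.7],[0,0,-1]]]}}

```text
time: 7.7
tool_pos: [600.6, 58.5, 159.2]
tcp_rot: [-90.0, 0.5, 5.0]
ft_force: [2.1, -1.0, 0.3]
finger_gap: 85.5
```

{"api": "arm_command", "payload": {"commands": [[100,[-0.53,-0.85,0],[0,0,-0.6]],[100,[-0.53,-0.85,0],[0,0,-0.6]],[100,[-0.53,-0.85,0],[0,0,-0.6]],[100,[-0.53,-0.85,0],[0,0,-0.6]],[100,[-0.53,-0.85,0],[0,0,-0.6]]]}}

```text
time: 8.12
tool_pos: [524.4, -71.3, 173.8]
tcp_rot: [-90.1, -0.6, 2.2]
ft_force: [1.2, -0.6, 0.8]
finger_gap: 85.4
```

{"api": "arm_command", "payload": {"commands": [[100,[-0.53,-0.85,0],[0,0,-0.6]],[100,[-0.53,-0.85,0],[0,0,-0.6]],[100,[-0.4,-0.6,0],[0,0,-0.6]],[100,[0,0,0],[0,0,0]],[100,[0,0,0],[0,0,0]]]}}

```text
time: 8.53
tool_pos: [476.3, -148.2, 179.5]
tcp_rot: [-90.4, -0.9, -0.0]
ft_force: [1.1, 0.5, 0.0]
finger_gap: 85.4
```

```bash
python3 - <<'E'
from h import *
s=st()
a=cv2.resize(snapshot("top")[120:240,210:420],None,fx=2.2,fy=2.2,interpolation=2)
b=cv2.resize(snapshot("side")[130:250,240:380],None,fx=2.2,fy=2.2,interpolation=2)
cv2.imwrite("pics/c4.png",np.hstack([a,b]))
E
```

```text
8.53 [ 476.3 -148.2  179.5] [-90.4  -0.9  -0. ] 85.4 [1.1 0.5 0. ]
```

View pics/c4.png

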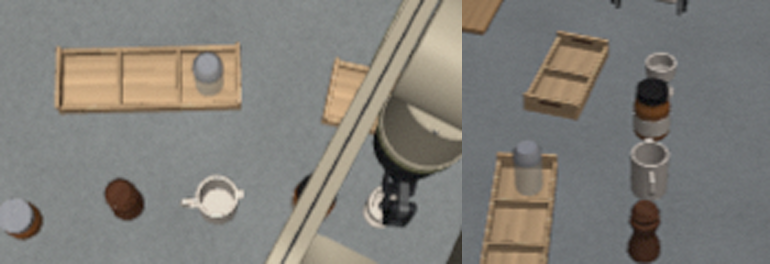

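The salt shaker stands in the right-hand bay of the long caddy, at crop (207,75). Next is the egg cup.

{"api": "arm_command", "payload": {"commands": [[100,[-0.4,-0.4,-0.5],[0.4,0.9,0]],[100,[-0.2,-0.2,-0.8],[0,0,0]],[100,[0,0,-0.8],[0,0,0]],[100,[0,0,-0.7],[0,0,0]],[100,[0,0,0],[0,0,0]]]}}

```text
time: 9.05
tool_pos: [463.3, -162.2, 96.4]
tcp_rot: [-90.1, -0.4, 0.5]
ft_force: [0.0, 0.3, -0.5]
finger_gap: 85.6
```

{"api": "arm_command", "payload": {"commands": [[100,[0,0,0],[0,0,0]]]}}

```text
time: 9.13
tool_pos: [463.5, -161.2, 96.3]
tcp_rot: [-90.0, -0.3, 0.6]
ft_force: [1.1, -0.3, 0.8]
finger_gap: 85.4
```

{"api": "arm_command", "payload": {"commands": [[100,[-0.2,-0.2,-0.5],[0,0.3,0]],[100,[0,0,-0.6],[0,0,0]],[100,[0,0,-0.3],[0,0,0]],[100,[0,0,0],[0,0,0]]]}}

```text
time: 9.47
tool_pos: [460.4, -167.4, 55.8]
tcp_rot: [-90.2, -0.3, 0.8]
ft_force: [-0.1, 0.6, -0.5]
finger_gap: 85.2
```

{"api": "arm_command", "payload": {"commands": [[100,[0,0,0],[0,0,0]]]}}

```text
time: 9.55
tool_pos: [460.4, -167.4, 55.9]
tcp_rot: [-90.2, -0.3, 0.9]
ft_force: [0.5, 0.2, -0.1]
finger_gap: 85.6
```

```bash
python3 - <<'E'
from h import *
s=st()
a=cv2.resize(snapshot("top")[180:240,340:420],None,fx=4,fy=4,interpolation=2)
b=cv2.resize(snapshot("side")[120:180,300:380],None,fx=4,fy=4,interpolation=2)
cv2.imwrite("pics/c5.png",np.hstack([a,b]))
E
```

```text
9.55 [ 460.4 -167.4   55.9] [-90.2  -0.3   0.9] 85.6 [ 0.5  0.2 -0.1]
```

View pics/c5.png

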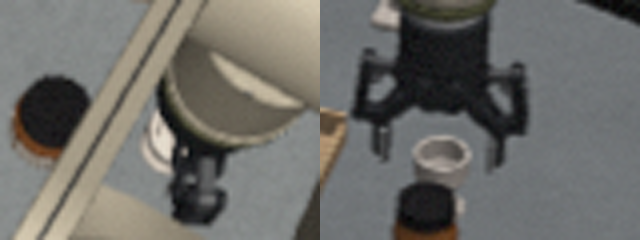

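The egg cup is centred between the jaws: fingers at 382 and 495, cup at 442. Closing.

{"api": "arm_command", "payload": {"commands": [[100,[-0.07,0,-0.15],[0,0,0]],[60,[0,0,0],[0,0,0]],[0,[0,0,0],[0,0,0]],[0,[0,0,0],[0,0,0]],[0,[0,0,0],[0,0,0]]]}}

```text
time: 10.07
tool_pos: [460.1, -168.6, 54.7]
tcp_rot: [-90.3, -0.5, 0.9]
ft_force: [-1.6, -0.3, 1.2]
finger_gap: 45.7
```

{"api": "arm_command", "payload": {"commands": [[0,[0,0,0],[0,0,0]],[0,[0,0,0],[0,0,0]],[0,[0,0,0],[0,0,0]]]}}

```text
time: 10.32
tool_pos: [460.3, -168.7, 54.9]
tcp_rot: [-90.3, -0.6, 0.9]
ft_force: [0.3, -0.4, -1.1]
finger_gap: 45.8
```

{"api": "arm_command", "payload": {"commands": [[0,[0,0,0.5],[0,0,0]],[0,[0,0,0.7],[0,0,0]],[0,[0,0,0.9],[0,0,0]],[0,[0,0,0.9],[0,0,0]],[0,[0.2,0.3,0.6],[0,0,0]]]}}

```text
time: 10.73
tool_pos: [459.9, -157.6, 159.2]
tcp_rot: [-90.0, 0.2, 0.8]
ft_force: [0.6, -0.8, -1.2]
finger_gap: 45.5
```

```bash
python3 - <<'E'
from h import *
s=st()
b=cv2.resize(snapshot("side")[90:180,290:390],None,fx=6,fy=6,interpolation=2)
cv2.imwrite("pics/c6.png",b)
E
```

```text
10.73 [ 459.9 -157.6  159.2] [-90.    0.2   0.8] 45.5 [ 0.6 -0.8 -1.2]
```

View pics/c6.png

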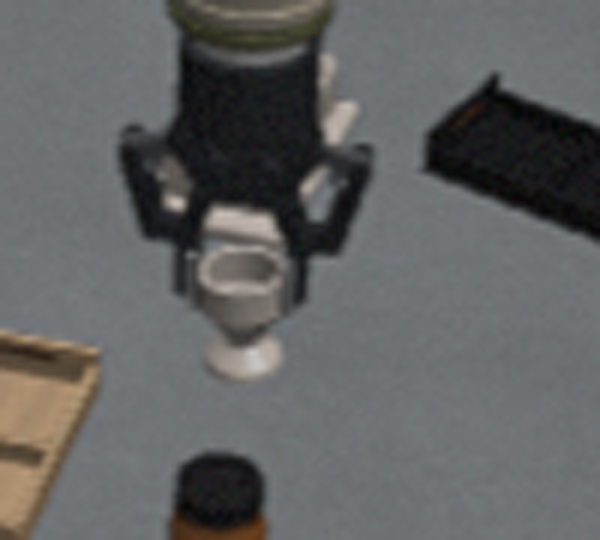

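```bash
python3 - <<'E'
from h import *
s=st()
print("foot",cast("side",(245/6+290-.4,358/6+90-.4),s["tool_pos"][2]-54.9)[:2],"rim",cast("side",(241/6+290-.4,270/6+90-.4),s["tool_pos"][2]+7)[:2])
print("salt top", cast("top",(207/2.2+210-.3,65/2.2+120-.3),82))
E
```

```text
10.78 [ 462.9 -156.5  163. ] [-90.   -0.1   0.8] 45.5 [3.7 0.8 1.7]
foot [ 456.54457725 -154.11226742] rim [ 460.28061733 -151.00076324]
salt top [614.39619619  77.8604598   82.        ]
```

{"api": "arm_command", "payload": {"commands": [[0,[0.3,0.5,0.1],[0,0,0.5]],[0,[0.46,0.9,0],[0,0,0.5]],[0,[0.46,1,0],[0,0,0.5]],[0,[0.46,1,0],[0,0,0.5]],[0,[0.46,1,0],[0,0,0.5]]]}}

```text
time: 11.2
tool_pos: [529.3, -25.5, 168.0]
tcp_rot: [-90.3, -0.4, 2.9]
ft_force: [1.0, -0.5, -0.9]
finger_gap: 45.9
```

{"api": "arm_command", "payload": {"commands": [[0,[0.46,1,0],[0,0,0.5]],[0,[0.46,1,0],[0,0,0.5]],[0,[0.46,1,0],[0,0,0.5]],[0,[0.46,0.9,0],[0,0,0.5]],[0,[0.4,0.8,0],[0,0,0.5]]]}}

```text
time: 11.62
tool_pos: [597.8, 124.3, 164.0]
tcp_rot: [-90.2, -0.3, 5.6]
ft_force: [0.0, 0.0, -1.9]
finger_gap: 45.4
```

{"api": "arm_command", "payload": {"commands": [[0,[0.3,0.5,0],[0,0,0.3]],[0,[0,0,0],[0,0,0]],[0,[0,0,0],[0,0,0]]]}}

```text
time: 11.87
tool_pos: [607.5, 146.2, 160.6]
tcp_rot: [-90.1, -0.2, 6.4]
ft_force: [-0.5, -0.3, -0.5]
finger_gap: 45.4
```

{"api": "arm_command", "payload": {"commands": [[0,[0,0.35,-0.5],[0,0,0]],[0,[0,0,-0.8],[0,0,0]],[0,[0,0,-0.8],[0,0,0]],[0,[0,0,-0.4],[0,0,0]],[0,[0,0,0],[0,0,0]]]}}

```text
time: 12.28
tool_pos: [606.6, 153.6, 82.6]
tcp_rot: [-90.2, -0.3, 6.2]
ft_force: [0.3, -0.6, -0.7]
finger_gap: 45.3
```

{"api": "arm_command", "payload": {"commands": [[0,[0,0,0],[0,0,0]]]}}

```text
time: 12.37
tool_pos: [605.9, 152.7, 81.9]
tcp_rot: [-90.2, -0.2, 6.2]
ft_force: [-0.2, 0.4, -0.6]
finger_gap: 45.5
```

{"api": "arm_command", "payload": {"commands": [[0,[0.12,0.12,-0.4],[0,0,0]],[0,[0,0,-0.15],[0,0,0]],[0,[0,0,0],[0,0,0]]]}}

```text
time: 12.62
tool_pos: [610.9, 154.7, 68.3]
tcp_rot: [-90.2, -0.3, 6.1]
ft_force: [-0.1, -0.4, -1.1]
finger_gap: 45.5
```

{"api": "arm_command", "payload": {"commands": [[0,[0,0,-0.06],[0,0,0]],[0,[0,0,-0.05],[0,0,0]]]}}

```text
time: 12.78
tool_pos: [612.1, 154.3, 67.4]
tcp_rot: [-90.2, -0.5, 6.1]
ft_force: [-0.3, -0.3, -0.9]
finger_gap: 45.5
```

{"api": "arm_command", "payload": {"commands": [[0,[-0.1,0.05,-0.15],[0,0.3,0]],[0,[0,0,-0.07],[0,0,0]],[0,[0,0,0],[0,0,0]]]}}

```text
time: 13.03
tool_pos: [610.0, 155.8, 62.4]
tcp_rot: [-90.2, -0.3, 6.0]
ft_force: [0.1, 0.5, -0.6]
finger_gap: 45.4
```

{"api": "arm_command", "payload": {"commands": [[0,[0,0,-0.05],[0,0,0]]]}}

```text
time: 13.12
tool_pos: [610.2, 155.9, 61.2]
tcp_rot: [-90.2, -0.4, 6.1]
ft_force: [0.1, -0.3, -1.4]
finger_gap: 45.6
```

{"api": "arm_command", "payload": {"commands": [[0,[0,0,-0.05],[0,0,0]]]}}

```text
time: 13.2
tool_pos: [610.3, 156.1, 60.6]
tcp_rot: [-90.2, -0.4, 6.1]
ft_force: [-7.1, -0.6, 15.0]
finger_gap: 45.3
```

{"api": "arm_command", "payload": {"commands": [[40,[0,0,0],[0,0,0]],[70,[0,0,0],[0,0,0]],[100,[0,0,0],[0,0,0]],[100,[0,0,0],[0,0,0]],[100,[0,0,0],[0,0,0]]]}}

```text
time: 13.62
tool_pos: [611.0, 156.4, 61.5]
tcp_rot: [-90.2, -0.5, 6.1]
ft_force: [0.7, 0.4, -0.1]
finger_gap: 85.2
```

{"api": "arm_command", "payload": {"commands": [[100,[0,0,0.4],[0,0,0]],[100,[0,0,0.7],[0,0,0]],[100,[0,0,0.9],[0,0,0]],[100,[0,0,0.9],[0,0,0]],[100,[-0.4,0.3,0.5],[0,0,-1]]]}}

```text
time: 14.03
tool_pos: [595.3, 163.2, 163.5]
tcp_rot: [-90.3, 0.1, 5.0]
ft_force: [0.7, 0.7, -0.1]
finger_gap: 85.5
```

{"api": "arm_command", "payload": {"commands": [[100,[-0.9,0.6,0],[0,0,-0.6]],[100,[-0.9,0.6,0],[0,0,-0.6]],[100,[-0.9,0.6,0],[0,0,-0.6]],[100,[-0.9,0.6,0],[0,0,-0.6]],[100,[-0.9,0.6,0],[0,0,-0.6]]]}}

```text
time: 14.45
tool_pos: [463.4, 254.0, 176.9]
tcp_rot: [-90.1, -0.9, 1.4]
ft_force: [0.6, -0.2, 0.4]
finger_gap: 85.9
```

{"api": "arm_command", "payload": {"commands": [[100,[-0.6,0.5,0],[0,0,-0.6]],[100,[-0.3,0.3,0],[0,0,-0.6]],[100,[0,0,0],[0,0,0]],[100,[0,0,0],[0,0,0]]]}}

```text
time: 14.78
tool_pos: [430.5, 282.7, 181.5]
tcp_rot: [-89.9, -1.1, 0.5]
ft_force: [-0.8, -0.1, -0.4]
finger_gap: 85.1
```

{"api": "arm_command", "payload": {"commands": [[100,[-0.6,0.4,-0.5],[0,0.8,0]],[100,[-0.4,0.3,-0.8],[0,0,0]],[100,[0,0,-0.8],[0,0,0]],[100,[0,0,-0.7],[0,0,0]],[100,[0,0,0],[0,0,0]]]}}

```text
time: 15.2
tool_pos: [405.3, 303.7, 100.8]
tcp_rot: [-89.6, -0.9, 0.4]
ft_force: [-0.1, -0.6, -0.8]
finger_gap: 85.3
```

{"api": "arm_command", "payload": {"commands": [[100,[0,0,0],[0,0,0]]]}}

```text
time: 15.28
tool_pos: [405.8, 303.0, 100.9]
tcp_rot: [-89.7, -0.8, 0.4]
ft_force: [0.7, -0.2, 0.7]
finger_gap: 85.0
```

{"api": "arm_command", "payload": {"commands": [[100,[-0.3,0,-0.6],[0,0.8,0]],[100,[0,0,-0.7],[0,0,0]],[100,[0,0,-0.5],[0,0,0]],[100,[0,0,0],[0,0,0]],[100,[0,0,0],[0,0,0]]]}}

```text
time: 15.7
tool_pos: [400.6, 303.1, 49.2]
tcp_rot: [-89.4, -0.2, 0.2]
ft_force: [-0.4, 0.5, 0.2]
finger_gap: 85.6
```

```bash
python3 - <<'E'
from h import *
s=st()
a=cv2.resize(snapshot("top")[120:240,190:330],None,fx=2.6,fy=2.6,interpolation=2)
b=cv2.resize(snapshot("side")[180:300,250:390],None,fx=2.6,fy=2.6,interpolation=2)
cv2.imwrite("pics/c7.png",np.hstack([a,b]))
E
```

```text
15.7 [400.6 303.1  49.2] [-89.4  -0.2   0.2] 85.6 [-0.4  0.5  0.2]
```

View pics/c7.png

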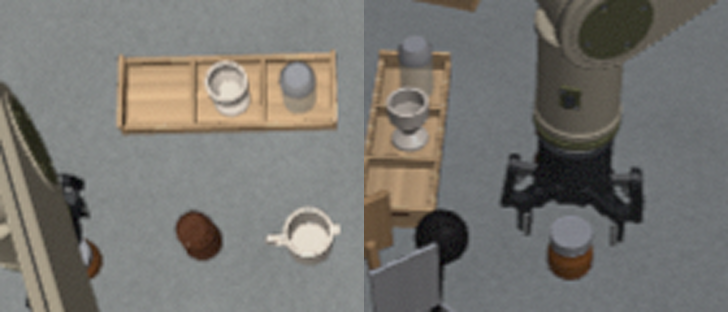

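The egg cup stands in the middle bay and the salt shaker in the right one. The jam jar is centred between the fingers (571 between 526 and 617). Lowering and gripping.

{"api": "arm_command", "payload": {"commands": [[100,[0,0,-0.25],[-0.5,0,0]],[60,[0,0,0],[0,0,0]],[0,[0,0,0],[0,0,0]],[0,[0,0,0],[0,0,0]],[0,[0,0,0],[0,0,0]]]}}

```text
time: 16.22
tool_pos: [403.3, 304.8, 45.7]
tcp_rot: [-89.8, -0.6, 0.2]
ft_force: [0.2, -0.3, -0.5]
finger_gap: 44.0
```

{"api": "arm_command", "payload": {"commands": [[0,[0,0,0],[0,0,0]],[0,[0,0,0],[0,0,0]],[0,[0,0,0],[0,0,0]]]}}

```text
time: 16.47
tool_pos: [403.3, 305.0, 46.0]
tcp_rot: [-89.8, -0.6, 0.2]
ft_force: [0.1, -0.6, -1.3]
finger_gap: 43.8
```

{"api": "arm_command", "payload": {"commands": [[0,[0,0,0.5],[0,0,0]],[0,[0,0,0.7],[0,0,0]],[0,[0,0,0.8],[0,0,0]],[0,[0,0,0.8],[0,0,0]],[0,[0.3,-0.1,0.6],[0,0,0]]]}}

```text
time: 16.88
tool_pos: [405.7, 298.7, 144.1]
tcp_rot: [-90.2, 0.2, 0.2]
ft_force: [-0.1, 0.8, -1.0]
finger_gap: 44.1
```

{"api": "arm_command", "payload": {"commands": [[0,[0.5,-0.1,0.3],[0,0,0.8]],[0,[0.9,-0.3,0.2],[0,0,0.8]],[0,[0.9,-0.3,0],[0,0,0.8]],[0,[0.9,-0.3,0],[0,0,0.8]],[0,[0.9,-0.3,0],[0,0,0.8]]]}}

```text
time: 17.3
tool_pos: [532.2, 261.5, 166.6]
tcp_rot: [-89.9, -0.3, 4.7]
ft_force: [0.7, 1.4, -0.6]
finger_gap: 44.1
```

{"api": "arm_command", "payload": {"commands": [[0,[0.8,-0.2,0],[0,0,0.8]],[0,[0.5,-0.1,0],[0,0,0.8]],[0,[0.3,0,0],[0,0,0.8]],[0,[0,0,0],[0,0,0]],[0,[0,0,0],[0,0,0]]]}}

```text
time: 17.72
tool_pos: [587.2, 247.8, 165.0]
tcp_rot: [-90.0, -0.3, 7.0]
ft_force: [0.3, 0.4, -1.3]
finger_gap: 44.1
```

```bash
python3 - <<'E'
from h import *
s=st()
b=cv2.resize(snapshot("side")[170:280,220:340],None,fx=5,fy=5,interpolation=2)
cv2.imwrite("pics/c8.png",b)
E
```

```text
17.72 [587.2 247.8 165. ] [-90.   -0.3   7. ] 44.1 [ 0.3  0.4 -1.3]
```

View pics/c8.png

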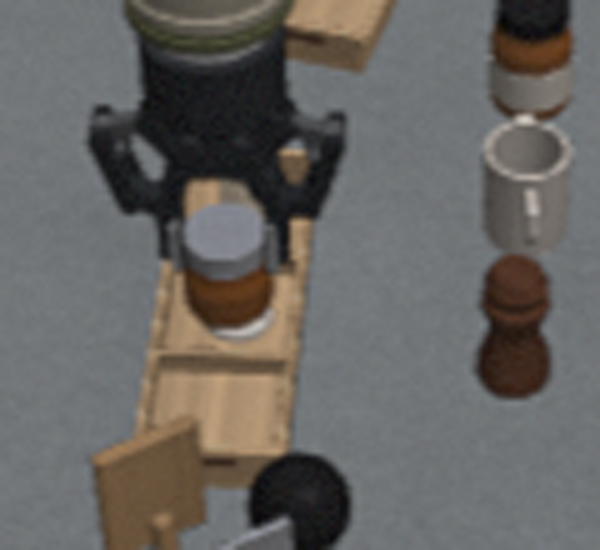

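The jam jar is held upright by its lid, with lid at crop (225,235) and foot at about (230,312).

```bash
python3 - <<'E'
from h import *
print(cast("side",(230/5+220-.4,312/5+170-.4),119),cast("side",(224/5+220-.4,230/5+170-.4),174))
E
```

```text
[585.92412244 258.07438074 119.        ] [588.13242669 249.33347295 174.        ]
```

{"api": "arm_command", "payload": {"commands": [[0,[0.3,-0.2,-0.5],[0,0,0]],[0,[0.1,0,-0.8],[0,0,0]],[0,[0,0,-0.8],[0,0,0]],[0,[0,0,-0.6],[0,0,0]],[0,[0,0,0],[0,0,0]]]}}

```text
time: 18.18
tool_pos: [596.3, 244.0, 84.0]
tcp_rot: [-90.0, -0.5, 7.1]
ft_force: [-0.9, -0.1, -2.9]
finger_gap: 44.3
```

{"api": "arm_command", "payload": {"commands": [[0,[0,0,0],[0,0,0]]]}}

```text
time: 18.27
tool_pos: [595.0, 244.3, 83.6]
tcp_rot: [-90.0, -0.4, 7.1]
ft_force: [-0.2, 0.9, -0.8]
finger_gap: 44.1
```

{"api": "arm_command", "payload": {"commands": [[0,[0.17,-0.13,-0.4],[0,0.4,0]],[0,[0,0,-0.3],[0,0,0]],[0,[0,0,0],[0,0,0]]]}}

```text
time: 18.52
tool_pos: [599.8, 242.0, 65.5]
tcp_rot: [-89.9, -0.1, 7.2]
ft_force: [0.1, -0.6, -2.3]
finger_gap: 43.8
```

{"api": "arm_command", "payload": {"commands": [[0,[0,0,-0.08],[0,0,0]],[0,[0,0,0],[0,0,0]]]}}

```text
time: 18.68
tool_pos: [600.1, 242.8, 64.9]
tcp_rot: [-89.8, -0.2, 7.2]
ft_force: [0.0, -0.9, -1.3]
finger_gap: 44.0
```

{"api": "arm_command", "payload": {"commands": [[0,[0,-0.05,-0.2],[0,0,0]],[0,[0,0,-0.15],[0,0,0]],[0,[0,0,0],[0,0,0]]]}}

```text
time: 18.93
tool_pos: [601.3, 242.1, 56.3]
tcp_rot: [-89.8, -0.5, 7.2]
ft_force: [-0.1, 0.2, -0.7]
finger_gap: 44.1
```

{"api": "arm_command", "payload": {"commands": [[0,[0,0,-0.07],[0,0,0]]]}}

```text
time: 19.02
tool_pos: [601.6, 242.2, 54.7]
tcp_rot: [-89.8, -0.5, 7.2]
ft_force: [-0.6, -0.5, -1.1]
finger_gap: 44.1
```

{"api": "arm_command", "payload": {"commands": [[0,[0,0,-0.07],[0,0.4,0]]]}}

```text
time: 19.1
tool_pos: [601.5, 242.2, 52.4]
tcp_rot: [-89.7, -0.1, 7.2]
ft_force: [-0.0, -0.2, -0.8]
finger_gap: 44.0
```

{"api": "arm_command", "payload": {"commands": [[0,[0,0,-0.06],[0,0,0]]]}}

```text
time: 19.18
tool_pos: [601.6, 242.4, 51.6]
tcp_rot: [-89.7, -0.1, 7.2]
ft_force: [-10.7, -3.5, 22.2]
finger_gap: 44.0
```

{"api": "arm_command", "payload": {"commands": [[40,[0,0,0],[0,0,0]],[70,[0,0,0],[0,0,0]],[100,[0,0,0],[0,0,0]],[100,[0,0,0],[0,0,0]],[100,[0,0,0],[0,0,0]]]}}

```text
time: 19.6
tool_pos: [602.7, 242.6, 52.6]
tcp_rot: [-89.7, -0.2, 7.2]
ft_force: [0.2, -0.1, 0.4]
finger_gap: 85.5
```

{"api": "arm_command", "payload": {"commands": [[100,[0,0,0.4],[0,0,0]],[100,[0,0,0.7],[0,0,0]],[100,[0,0,0.9],[0,0,0]],[100,[0,0,0.9],[0,0,0]],[100,[-0.3,-0.5,0.7],[0,0,-0.5]]]}}

```text
time: 20.02
tool_pos: [588.8, 227.4, 159.1]
tcp_rot: [-89.8, 0.6, 6.8]
ft_force: [0.3, -0.0, 1.3]
finger_gap: 85.6
```

{"api": "arm_command", "payload": {"commands": [[100,[-0.45,-1,0],[0,0,-0.7]],[100,[-0.45,-1,0],[0,0,-0.7]],[100,[-0.45,-1,0],[0,0,-0.7]],[100,[-0.45,-1,0],[0,0,-0.7]],[100,[-0.45,-1,0],[0,0,-0.7]]]}}

```text
time: 20.43
tool_pos: [524.4, 77.6, 174.0]
tcp_rot: [-89.6, -0.6, 3.5]
ft_force: [0.6, -1.0, -0.2]
finger_gap: 85.2
```

{"api": "arm_command", "payload": {"commands": [[100,[-0.45,-1,0],[0,0,-0.7]],[100,[-0.45,-1,0],[0,0,-0.7]],[100,[-0.45,-0.9,0],[0,0,-0.7]],[100,[-0.3,-0.7,0],[0,0,-0.7]],[100,[0,0,0],[0,0,-0.5]]]}}

```text
time: 20.85
tool_pos: [470.8, -39.2, 179.7]
tcp_rot: [-89.8, -1.0, -0.1]
ft_force: [0.0, -0.1, 0.4]
finger_gap: 85.4
```

{"api": "arm_command", "payload": {"commands": [[100,[-0.3,-0.7,-0.3],[-0.2,0.9,0]],[100,[-0.2,-0.4,-0.7],[0,0,0]],[100,[0,0,-0.6],[0,0,0]],[100,[0,0,-0.5],[0,0,0]],[100,[0,0,0],[0,0,0]]]}}

```text
time: 21.27
tool_pos: [458.1, -75.0, 121.9]
tcp_rot: [-90.1, -0.7, -0.4]
ft_force: [-0.7, 0.8, -0.5]
finger_gap: 85.8
```

{"api": "arm_command", "payload": {"commands": [[100,[0,0,0],[0,0,0]]]}}

```text
time: 21.35
tool_pos: [458.2, -74.8, 122.4]
tcp_rot: [-90.1, -0.7, -0.4]
ft_force: [0.4, -0.4, 0.5]
finger_gap: 85.6
```

{"api": "arm_command", "payload": {"commands": [[100,[-0.1,0,-0.6],[0,0.7,0]],[100,[0,0,-0.8],[0,0,0]],[100,[0,0,-0.8],[0,0,0]],[100,[0,0,-0.3],[0,0,0]],[100,[0,0,0],[0,0,0]]]}}

```text
time: 21.77
tool_pos: [461.4, -74.0, 53.9]
tcp_rot: [-90.3, -0.7, -0.3]
ft_force: [0.3, -0.3, 0.4]
finger_gap: 85.3
```

{"api": "arm_command", "payload": {"commands": [[100,[0,0,0],[0,0,0]]]}}

```text
time: 21.85
tool_pos: [461.9, -73.7, 54.8]
tcp_rot: [-90.3, -0.7, -0.3]
ft_force: [-0.0, 0.8, 0.1]
finger_gap: 85.7
```

{"api": "arm_command", "payload": {"commands": [[100,[-0.15,0,-0.25],[0.3,0.7,0.3]],[60,[0,0,0],[0,0,0]],[0,[0,0,0],[0,0,0]],[0,[0,0,0],[0,0,0]],[0,[0,0,0],[0,0,0]]]}}

```text
time: 22.27
tool_pos: [460.4, -74.3, 52.2]
tcp_rot: [-90.0, -0.3, 0.1]
ft_force: [0.2, -0.3, -3.1]
finger_gap: 54.4
```

{"api": "arm_command", "payload": {"commands": [[0,[0,0,0],[0,0,0]],[0,[0,0,0],[0,0,0]],[0,[0,0,0],[0,0,0]]]}}

```text
time: 22.52
tool_pos: [460.3, -74.4, 52.3]
tcp_rot: [-90.0, -0.3, 0.1]
ft_force: [-0.4, -0.8, -2.7]
finger_gap: 54.6
```

{"api": "arm_command", "payload": {"commands": [[0,[0,0,0.5],[0,0,0]],[0,[0,0,0.7],[0,0,0]],[0,[0,0,0.8],[0,0,0]],[0,[0,0,0.8],[0,0,0]],[0,[0.2,0,0.6],[0,0,0]]]}}

```text
time: 22.93
tool_pos: [459.0, -72.5, 150.4]
tcp_rot: [-89.8, 0.6, 0.1]
ft_force: [-0.1, -0.0, -3.0]
finger_gap: 54.7
```

{"api": "arm_command", "payload": {"commands": [[0,[0.5,-0.2,0.3],[0,0,-1]],[0,[0.9,-0.3,0],[0,0,-1]],[0,[0.9,-0.3,0],[0,0,-1]],[0,[0.9,-0.3,0],[0,0,-1]],[0,[0.7,-0.3,0],[0,0,-1]]]}}

```text
time: 23.35
tool_pos: [580.6, -115.0, 165.7]
tcp_rot: [-89.9, 0.2, -5.0]
ft_force: [0.3, -0.0, -2.8]
finger_gap: 54.5
```

{"api": "arm_command", "payload": {"commands": [[0,[0.5,-0.2,0],[0,0,-1]],[0,[0.2,0,0],[0,0,-1]],[0,[0,0,0],[0,0,0]],[0,[0,0,0],[0,0,0]]]}}

```text
time: 23.68
tool_pos: [604.8, -122.6, 163.5]
tcp_rot: [-89.9, 0.3, -7.2]
ft_force: [-0.7, 0.6, -2.8]
finger_gap: 54.3
```

{"api": "arm_command", "payload": {"commands": [[0,[0.15,-0.1,-0.5],[0,0,0]],[0,[0,0,-0.8],[0,0,0]],[0,[0,0,-0.8],[0,0,0]],[0,[0,0,-0.5],[0,0,0]],[0,[0,0,0],[0,0,0]]]}}

```text
time: 24.1
tool_pos: [605.8, -123.5, 84.7]
tcp_rot: [-89.9, 0.2, -7.0]
ft_force: [-1.1, -0.1, -3.2]
finger_gap: 54.4
```

```bash
python3 - <<'E'
from h import *
s=st()
a=cv2.resize(snapshot("top")[120:220,220:430],None,fx=2.4,fy=2.4,interpolation=2)
b=cv2.resize(snapshot("side")[110:270,230:350],None,fx=2.4,fy=2.4,interpolation=2)
o=np.zeros((384,800,3),np.uint8);o[:240,:504]=a;o[:384,505:793]=b;cv2.imwrite("pics/c9.png",o)
E
```

```text
24.1 [ 605.8 -123.5   84.7] [-89.9   0.2  -7. ] 54.4 [-1.1 -0.1 -3.2]
```

View pics/c9.png

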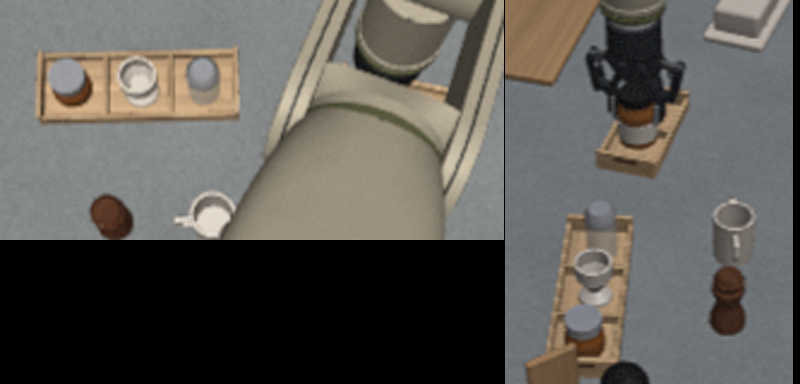

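All three items stand in the long caddy, and the coffee jar hangs over the near bay of the short one, with its foot at crop (637,140). Lowering.

{"api": "arm_command", "payload": {"commands": [[0,[0.05,-0.07,-0.4],[0,0,0]],[0,[0,0,-0.25],[0,0,0]],[0,[0,0,0],[0,0,0]]]}}

```text
time: 24.45
tool_pos: [611.4, -126.7, 71.8]
tcp_rot: [-90.0, -0.4, -7.0]
ft_force: [0.1, 0.2, -3.0]
finger_gap: 54.7
```

{"api": "arm_command", "payload": {"commands": [[0,[0,0,-0.1],[0,0,0]],[0,[0,0,0],[0,0,0]]]}}

```text
time: 24.62
tool_pos: [611.9, -126.9, 69.3]
tcp_rot: [-90.0, -0.5, -7.0]
ft_force: [0.7, 0.2, -4.1]
finger_gap: 54.3
```

{"api": "arm_command", "payload": {"commands": [[0,[-0.1,0,-0.2],[0,0.4,0]],[0,[0,0,-0.1],[0,0,0]],[0,[0,0,0],[0,0,0]]]}}

```text
time: 24.87
tool_pos: [609.5, -127.2, 60.7]
tcp_rot: [-90.0, -0.1, -7.0]
ft_force: [-0.2, 0.1, -2.4]
finger_gap: 54.4
```

{"api": "arm_command", "payload": {"commands": [[0,[0,0,-0.07],[0,0,0]]]}}

```text
time: 24.95
tool_pos: [609.7, -127.3, 58.8]
tcp_rot: [-90.1, -0.2, -7.0]
ft_force: [0.1, -0.4, -3.1]
finger_gap: 54.6
```

{"api": "arm_command", "payload": {"commands": [[0,[0,0,-0.05],[0,0,0]]]}}

```text
time: 25.03
tool_pos: [609.7, -127.3, 57.5]
tcp_rot: [-90.1, -0.1, -7.0]
ft_force: [-8.7, 1.8, 14.3]
finger_gap: 54.4
```

{"api": "arm_command", "payload": {"commands": [[0,[0,0,-0.03],[0,0,0]]]}}

```text
time: 25.12
tool_pos: [609.7, -127.2, 57.5]
tcp_rot: [-90.1, -0.1, -7.0]
ft_force: [-8.0, 2.1, 12.3]
finger_gap: 54.5
```

{"api": "arm_command", "payload": {"commands": [[70,[0,0,0],[0,0,0]],[100,[0,0,0],[0,0,0]],[100,[0,0,0],[0,0,0]],[100,[0,0,0],[0,0,0]],[100,[0,0,0],[0,0,0]]]}}

```text
time: 25.53
tool_pos: [611.5, -127.7, 59.5]
tcp_rot: [-90.1, -0.4, -7.0]
ft_force: [-0.5, 0.3, -0.2]
finger_gap: 85.7
```

{"api": "arm_command", "payload": {"commands": [[100,[0,0,0.4],[0,0,0]],[100,[0,0,0.7],[0,0,0]],[100,[0,0,0.9],[0,0,0]],[100,[0,0,0.9],[0,0,0]],[100,[-0.5,0.5,0.7],[0,0,2]]]}}

```text
time: 25.95
tool_pos: [592.5, -113.1, 166.9]
tcp_rot: [-90.0, 0.2, -5.1]
ft_force: [0.8, -0.1, 0.8]
finger_gap: 85.2
```

{"api": "arm_command", "payload": {"commands": [[100,[-0.9,0.95,0],[0,0,3]],[100,[-0.9,0.95,0],[0,0,3]],[100,[-0.9,0.95,0],[0,0,3]],[100,[-0.8,0.85,0],[0,0,3]],[100,[-0.6,0.6,0],[0,0,3]]]}}

```text
time: 26.37
tool_pos: [471.2, 16.5, 180.8]
tcp_rot: [-90.3, -0.9, 10.3]
ft_force: [0.1, -0.0, -0.1]
finger_gap: 85.7
```

{"api": "arm_command", "payload": {"commands": [[100,[0,0,0],[0,0,1]],[100,[0,0,0],[0,0,0]]]}}

```text
time: 26.53
tool_pos: [468.4, 20.1, 182.9]
tcp_rot: [-90.2, -1.0, 11.7]
ft_force: [0.6, -0.5, 0.5]
finger_gap: 85.2
```

```bash
python3 - <<'E'
from h import *
c=lambda x,y,z:cast("top",(x/3.2+200-.35,y/3.2+130-.35),z)[:2]
d=c(299,262,60)-c(386,250,66);print(d,np.degrees(np.arctan2(-d[0],d[1])))
E
```

```text
[-16.57560439  75.17568934] 12.43427939128943
```

{"api": "arm_command", "payload": {"commands": [[100,[-0.4,0.5,-0.4],[0.2,0.9,0.7]],[100,[-0.35,0.4,-0.7],[0,0,0]],[100,[0,0,-0.7],[0,0,0]],[100,[0,0,-0.6],[0,0,0]],[100,[0,0,0],[0,0,0]]]}}

```text
time: 26.95
tool_pos: [450.6, 46.0, 115.2]
tcp_rot: [-90.1, -0.8, 12.1]
ft_force: [-0.5, 0.6, -0.6]
finger_gap: 85.8
```

{"api": "arm_command", "payload": {"commands": [[100,[0,0,0],[0,0,0]]]}}

```text
time: 27.03
tool_pos: [451.0, 45.5, 115.5]
tcp_rot: [-90.1, -0.8, 12.0]
ft_force: [0.2, -0.1, 0.1]
finger_gap: 85.9
```

{"api": "arm_command", "payload": {"commands": [[100,[-0.3,0.1,-0.6],[0,0.8,0]],[100,[0,0,-0.8],[0,0,0]],[100,[0,0,-0.6],[0,0,0]],[100,[0,0,-0.2],[0,0,0]],[100,[0,0,0],[0,0,0]]]}}

```text
time: 27.45
tool_pos: [445.9, 46.9, 51.6]
tcp_rot: [-90.0, -0.3, 11.7]
ft_force: [0.1, -0.3, 0.6]
finger_gap: 85.5
```

{"api": "arm_command", "payload": {"commands": [[100,[0,0,0],[0,0,0]]]}}

```text
time: 27.53
tool_pos: [446.0, 46.8, 51.9]
tcp_rot: [-90.0, -0.3, 11.7]
ft_force: [1.1, 0.4, 0.4]
finger_gap: 85.7
```

{"api": "arm_command", "payload": {"commands": [[100,[0,0.05,-0.1],[0,0.2,0]],[60,[0,0,0],[0,0,0]],[0,[0,0,0],[0,0,0]],[0,[0,0,0],[0,0,0]],[0,[0,0,0],[0,0,0]]]}}

```text
time: 27.95
tool_pos: [449.0, 48.3, 52.8]
tcp_rot: [-90.0, -0.4, 11.7]
ft_force: [-0.8, 0.2, -1.0]
finger_gap: 52.0
```

{"api": "arm_command", "payload": {"commands": [[0,[0,0,0],[0,0,0]],[0,[0,0,0],[0,0,0]],[0,[0,0,0],[0,0,0]]]}}

```text
time: 28.2
tool_pos: [449.2, 48.3, 53.2]
tcp_rot: [-90.0, -0.4, 11.7]
ft_force: [-0.3, 0.4, -1.1]
finger_gap: 52.2
```

{"api": "arm_command", "payload": {"commands": [[0,[0,0,0.5],[0,0,0]],[0,[0,0,0.7],[0,0,0]],[0,[0,0,0.9],[0,0,0]],[0,[0,0,0.9],[0,0,0]],[0,[0.2,-0.2,0.7],[0,0,0]]]}}

```text
time: 28.62
tool_pos: [447.5, 42.9, 160.5]
tcp_rot: [-89.8, 0.5, 11.7]
ft_force: [0.5, -0.1, -1.5]
finger_gap: 52.3
```

{"api": "arm_command", "payload": {"commands": [[0,[0,0,0.3],[0,0,0]],[0,[0,0,0],[0,0,0]]]}}

```text
time: 28.78
tool_pos: [450.6, 42.4, 174.9]
tcp_rot: [-89.9, 0.0, 11.7]
ft_force: [-0.1, -0.7, -1.2]
finger_gap: 52.2
```

```bash
python3 - <<'E'
from h import *
s=st()
a=cv2.resize(snapshot("top")[120:220,220:430],None,fx=2.4,fy=2.4,interpolation=2)
cv2.imwrite("pics/top10.png",snapshot("top"))
b=cv2.resize(snapshot("side")[110:270,230:350],None,fx=3.4,fy=3.4,interpolation=2)
o=np.zeros((544,800,3),np.uint8);o[:200,:388]=cv2.resize(a,(388,200));o[:544,390:798]=b;cv2.imwrite("pics/c10.png",o)
E
```

```text
28.78 [450.6  42.4 174.9] [-89.9   0.   11.7] 52.2 [-0.1 -0.7 -1.2]
```

View pics/c10.png

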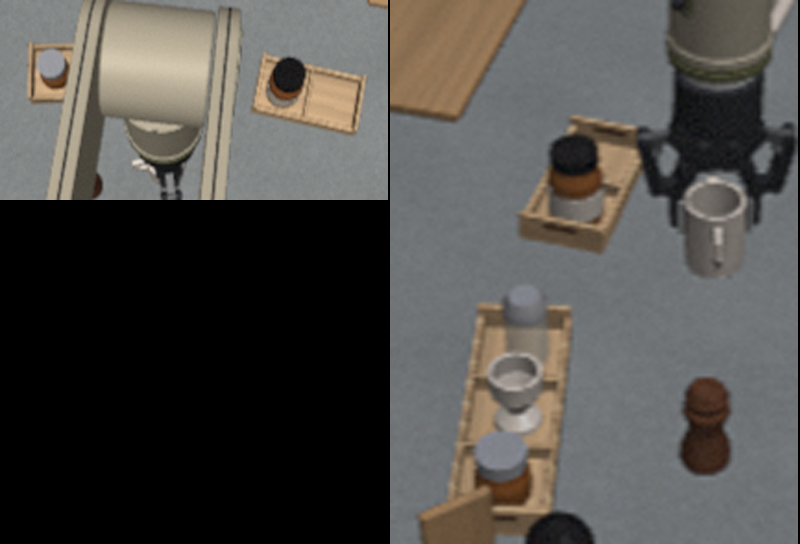

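The jug is held upright with its handle towards the camera (+y), at crop (718,240). The coffee jar stands in the left bay of the short caddy and the right bay is free. Moving on to it.

{"api": "arm_command", "payload": {"commands": [[0,[0.3,-0.5,0],[0,0,-2]],[0,[0.5,-0.9,0],[0,0,-2]],[0,[0.55,-0.95,0],[0,0,-2]],[0,[0.55,-0.95,0],[0,0,-2]],[0,[0.55,-0.95,0],[0,0,-2]]]}}

```text
time: 29.35
tool_pos: [516.0, -82.2, 160.5]
tcp_rot: [-89.5, 1.2, 1.9]
ft_force: [-0.0, -0.1, -1.5]
finger_gap: 52.0
```

{"api": "arm_command", "payload": {"commands": [[0,[0.55,-0.95,0],[0,0,-2]],[0,[0.55,-0.95,0],[0,0,-2]],[0,[0.5,-0.9,0],[0,0,-2]],[0,[0.3,-0.6,0],[0,0,-1.5]],[0,[0,0,0],[0,0,0]]]}}

```text
time: 29.77
tool_pos: [570.5, -191.7, 146.6]
tcp_rot: [-89.2, 2.1, -6.3]
ft_force: [0.1, -0.1, -1.6]
finger_gap: 52.1
```

{"api": "arm_command", "payload": {"commands": [[0,[0,0,0],[0,0,0]]]}}

```text
time: 29.85
tool_pos: [569.3, -191.9, 143.8]
tcp_rot: [-89.2, 2.3, -6.4]
ft_force: [-0.1, 0.0, -1.2]
finger_gap: 52.5
```

```bash
python3 - <<'E'
from h import *
print("coffee",cast("top",(376.4,158),91))
E
```

```text
coffee [ 604.1138154  -128.68060867   91.        ]
```

{"api": "arm_command", "payload": {"commands": [[0,[0.4,-0.3,0.2],[-0.4,-1.2,-0.3]],[0,[0.4,-0.3,0],[-0.4,-1.1,-0.3]],[0,[0.1,0,0],[0,0,0]],[0,[0,0,0],[0,0,0]]]}}

```text
time: 30.18
tool_pos: [596.2, -208.0, 145.9]
tcp_rot: [-89.6, 0.1, -6.9]
ft_force: [-0.1, 0.2, -1.4]
finger_gap: 52.1
```

{"api": "arm_command", "payload": {"commands": [[0,[0,0,0],[0,0,0]]]}}

```text
time: 30.27
tool_pos: [596.4, -207.5, 146.0]
tcp_rot: [-89.6, 0.1, -6.8]
ft_force: [-0.7, 1.1, -1.5]
finger_gap: 51.8
```

{"api": "arm_command", "payload": {"commands": [[0,[0,-0.2,-0.4],[-0.3,0,0]],[0,[0,0,-0.6],[0,0,0]],[0,[0,0,-0.4],[0,0,0]],[0,[0,0,0],[0,0,0]]]}}

```text
time: 30.6
tool_pos: [597.1, -213.1, 102.7]
tcp_rot: [-90.0, -0.1, -6.7]
ft_force: [0.2, 0.4, -3.2]
finger_gap: 52.3
```

{"api": "arm_command", "payload": {"commands": [[0,[0,0,0],[0,0,0]]]}}

```text
time: 30.68
tool_pos: [596.5, -212.7, 101.7]
tcp_rot: [-90.0, -0.0, -6.7]
ft_force: [-0.3, 0.2, -1.4]
finger_gap: 51.9
```

```bash
python3 - <<'E'
from h import *
s=st()
cv2.imwrite("pics/c11.png",cv2.resize(snapshot("side")[110:190,250:350],None,fx=6,fy=6,interpolation=2))
E
```

```text
30.68 [ 596.5 -212.7  101.7] [-90.   -0.   -6.7] 51.9 [-0.3  0.2 -1.4]
```

View pics/c11.png

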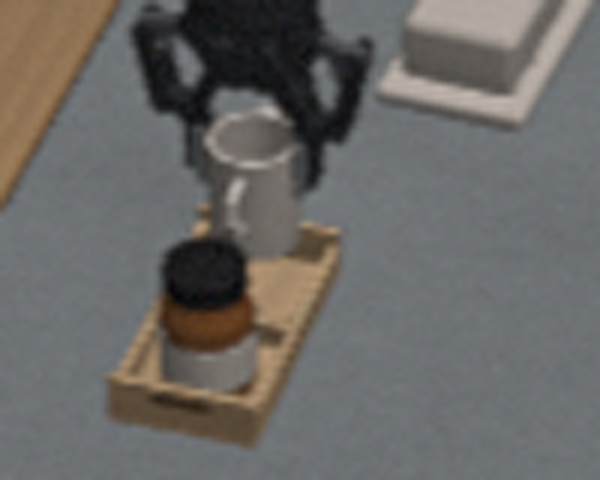

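The jug hangs upright over the far bay of the short caddy, with its handle pointing at the coffee jar and room to spare. Lowering.

{"api": "arm_command", "payload": {"commands": [[0,[0.03,0,-0.5],[0,0,0]],[0,[0,0,-0.5],[0,0,0]],[0,[0,0,-0.1],[0,0,0]],[0,[0,0,0],[0,0,0]]]}}

```text
time: 31.07
tool_pos: [598.6, -213.2, 68.2]
tcp_rot: [-90.0, -0.2, -6.6]
ft_force: [-0.9, 1.1, -1.4]
finger_gap: 51.9
```

{"api": "arm_command", "payload": {"commands": [[0,[0,0,0],[0,0,0]]]}}

```text
time: 31.15
tool_pos: [598.4, -213.1, 67.9]
tcp_rot: [-90.0, -0.2, -6.6]
ft_force: [-0.3, 0.4, -3.1]
finger_gap: 52.0
```

{"api": "arm_command", "payload": {"commands": [[0,[0,0,-0.18],[0,0.2,0]],[0,[0,0,0],[0,0,0]]]}}

```text
time: 31.32
tool_pos: [598.9, -213.4, 63.1]
tcp_rot: [-90.1, -0.1, -6.6]
ft_force: [-0.8, -0.2, -2.4]
finger_gap: 51.7
```

{"api": "arm_command", "payload": {"commands": [[0,[0,0,-0.08],[0,0,0]]]}}

```text
time: 31.4
tool_pos: [599.8, -213.7, 61.7]
tcp_rot: [-90.1, -0.2, -6.6]
ft_force: [-0.3, -0.0, -2.0]
finger_gap: 51.9
```

{"api": "arm_command", "payload": {"commands": [[0,[0,0,-0.07],[0,0,0]]]}}

```text
time: 31.48
tool_pos: [599.9, -213.8, 59.7]
tcp_rot: [-90.1, -0.2, -6.6]
ft_force: [-0.5, -0.5, -1.2]
finger_gap: 51.9
```

{"api": "arm_command", "payload": {"commands": [[0,[0,0,-0.05],[0,0,0]]]}}

```text
time: 31.57
tool_pos: [600.2, -213.9, 58.4]
tcp_rot: [-90.1, -0.2, -6.6]
ft_force: [-3.9, 0.0, 10.6]
finger_gap: 52.1
```

Contact. Releasing and retreating to a clear pose.

{"api": "arm_command", "payload": {"commands": [[70,[0,0,0],[0,0,0]],[100,[0,0,0],[0,0,0]],[100,[0,0,0],[0,0,0]],[100,[0,0,0],[0,0,0]],[100,[0,0,0],[0,0,0]]]}}

```text
time: 31.98
tool_pos: [601.2, -214.4, 59.7]
tcp_rot: [-90.2, -0.3, -6.6]
ft_force: [-0.4, 0.2, -0.2]
finger_gap: 85.5
```

{"api": "arm_command", "payload": {"commands": [[100,[0,0,0.4],[0,0,0]],[100,[0,0,0.7],[0,0,0]],[100,[0,0,0.9],[0,0,0]],[100,[0,0,0.9],[0,0,0]],[100,[0,0,0.9],[0,0,0]]]}}

```text
time: 32.4
tool_pos: [595.4, -211.8, 171.8]
tcp_rot: [-89.9, 0.5, -6.6]
ft_force: [-0.1, 0.1, -0.4]
finger_gap: 85.2
```

{"api": "arm_command", "payload": {"commands": [[100,[-0.7,-0.5,0.5],[0,0,0]],[100,[-0.9,-0.8,0.3],[0,0,-3]],[100,[-0.9,-0.8,0],[0,0,-3]],[100,[-0.9,-0.8,0],[0,0,-3]],[100,[-0.9,-0.8,0],[0,0,-3]]]}}

```text
time: 32.82
tool_pos: [471.5, -322.9, 214.5]
tcp_rot: [-90.2, -0.8, -18.4]
ft_force: [0.8, -0.5, -0.3]
finger_gap: 85.3
```

{"api": "arm_command", "payload": {"commands": [[100,[-0.8,-0.8,0],[0,0,-3]],[100,[-0.7,-0.8,0],[0,0,-3]],[100,[-0.5,-0.5,0],[0,0,0]],[100,[0,0,0],[0,0,0]],[100,[0,0,0],[0,0,0]]]}}

```text
time: 33.23
tool_pos: [403.4, -393.9, 222.5]
tcp_rot: [-90.5, -1.2, -25.3]
ft_force: [0.5, 1.0, -0.1]
finger_gap: 85.4
```

```bash
python3 - <<'E'
from h import *
s=st()
t=snapshot("top");cv2.imwrite("pics/topF.png",t)
a=cv2.resize(t[120:240,200:450],None,fx=2,fy=2,interpolation=2)
b=cv2.resize(snapshot("side")[100:290,230:380],None,fx=2,fy=2,interpolation=2)
o=np.zeros((380,800,3),np.uint8);o[:240,:500]=a;o[:,500:]=b;cv2.imwrite("pics/c12.png",o)
E
```

```text
33.23 [ 403.4 -393.9  222.5] [-90.5  -1.2 -25.3] 85.4 [ 0.5  1.  -0.1]
```

View pics/c12.png

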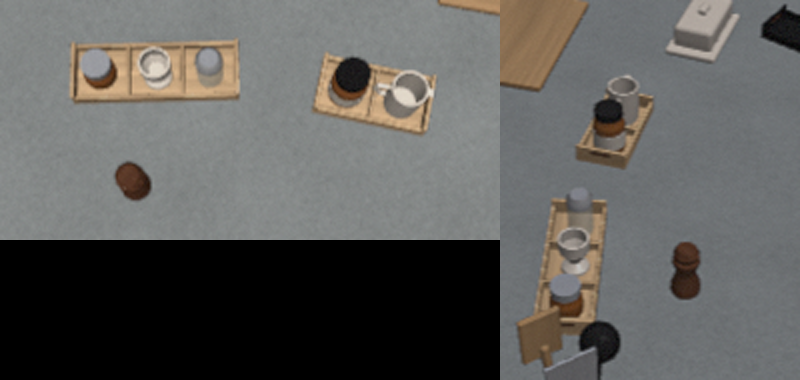

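All five stand in their bays in both views, and the mill and butter dish look untouched. One numeric check of the tops against the bay centres comes before handing in.

```bash
python3 - <<'E'
from h import *
c=lambda x,y,z:cast("top",(x/2+200-.25,y/2+120-.25),z)[:2]
F={}
for n,a,b in [("long",(71,43),(239,40)),("short",(321,56),(436,76))]:
    A=c(*a,32);B=c(*b,32);d=(A-B)/np.hypot(*(A-B));x=np.array([d[1],-d[0]]);F[n]=((A+B)/2-44*x,x,d);print(n,F[n][0].round(1),np.hypot(*(A-B)).round(1))
for n,k,u,v,z in [("jam","long",97,66,61),("egg","long",155,63,68),("salt","long",209,62,82),("coffee","short",352,76,91),("jug","short",411,89,76)]:
    o,x,d=F[k];p=c(u,v,z)-o;print(n,round(p@x,1),round(p@d,1))
E
```

```text
long [609.2 159.2] 253.1
short [ 601.3 -168.9] 173.5
jam -3.8 80.9
egg -3.3 -4.2
salt -8.4 -82.7
coffee -0.4 42.2
jug 1.1 -44.6
```

```bash
python3 -c "
from bench import *
print(hand_in())"
```

```text
the job is handed in; nothing more can be done
None
```

Both caddies are made up and the job is handed in at about 33 s of the 134 s allowed. The hand-in reports no verdict.

- **Long caddy:** the egg cup is in the middle bay, with the salt shaker in the -y bay and the jam jar in the +y bay.
- **Short caddy:** the coffee jar is in the +y bay and the milk jug in the -y bay, with its handle over the divider.

Each thing was lowered until the wrist felt contact, then released.

**Last checks:** the final top and side views show all five standing upright in their bays. The tops measured within about 9 mm of the bay centres; the salt shaker was furthest off, 8 mm in x, and the limit is 20 mm. The gripper was open and clear of everything. The mill and butter dish look undisturbed in those views. The utensil pot was barely in frame at the end, but the arm stayed well clear of it.

**What went less well:**
- The first grip on the salt shaker was too high, so I opened and regripped lower before lifting.
- The salt shaker pressed down with about 35 N when it touched the bay floor; the others were 10–22 N.
- The jam jar was held by its lid (44 mm finger gap) and the egg cup closed at 45.5 mm instead of 48, but both stayed upright.

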